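# Press the shelf bracket into the corner of a display rack and hold it square

### The job

Pick up the loose steel shelf bracket by its diagonal brace and bring its heel into the inside corner of the half-built display rack that lies on the counter, level, off the counter and midway up the boards' width where the pilot holes are. Press it into the corner until both flanges lie flat against the upright and the shelf board and the loose shelf board has been pushed up tight against its cleat (it gives a little before it stops). Finish while holding the bracket there, gripped and firmly pressed against both boards, ready to be screwed; do not let go, and leave the other things on the counter alone.

Things in the scene. Friction and masses are not known exactly. Their poses are not given: they have to be found in the camera images.
- bracket: Loose steel shelf bracket, 0.2 to 0.36 kg, standing on edge, an L from above: two flanges 120 mm long, 5 thick, 30 high, joined by a diagonal brace. Origin: the heel where the two OUTER faces meet, at the underside. x along one flange, y along the other, z up; it lies on the + side of its faces x = 0 and y = 0. In place its axes match rack's, its origin 20 mm (+-8) above rack's.
- brace_mid (a point): Middle of the brace, at (50.5, 50.5, 15) mm in the bracket's frame: grip here. The brace is a flat bar 10 mm thick along the L's bisector (x + y), 120 mm long across it, 30 mm high. Grip from above, fingers closing along the bisector; the free space between brace and heel is about 60 mm and narrows to the heel, so open the fingers only 30 to 45 mm.
- rack: Half-built rack of 18 mm boards 70 mm high on edge, fixed to the counter. Origin: inside corner as it is once the shelf board is tight on its cleat, at counter height; z up. Upright's face: plane y = 0, x -70 to 170 mm, wood at y < 0. Shelf board's face at right angles, facing +x; its cleat (20 mm thick) stands behind it at -x. Two bench blocks 40 mm high stand behind the upright.
- upright: The rack's upright: fixed board 240 mm long, 18 mm thick, 70 mm high on edge. Same origin and axes as rack. The bracket rubs on it as it slides along (roughly half of the press on it), on top of the friction of the shelf board, so a push of about 15 N along the rack -x tells the hard stop from the sliding.
- board: The loose shelf board, 170 mm long (along y), 18 mm thick, 70 mm high on edge, square to the upright. Origin: the point of its bracket-side face at the upright, at counter height; same axes as rack; wood at -x. It slides only along the rack's x against 2 N of friction, starts 6 to 12 mm to +x of rack's origin and stops hard there. Pilot holes: 35 mm above the counter.
- mug: Blue mug, 76 mm across, 90 mm high, a bystander. Origin: centre of its underside.
- bowl: Terracotta bowl, 100 mm across, 45 mm high, a bystander. Origin: centre of its underside.
- gift_box: Cardboard box 90 x 110 x 100 mm, a bystander. Origin: centre of its underside.
- driver: Screwdriver lying between the robot and the work, handle towards the robot, about 160 mm long and up to 30 mm thick, a bystander.
Things that resemble listed ones, but are neither listed nor needed, are in the scene too. What is meant by the bracket is not purple, and is the smaller of those in its own colour.

How it is judged:
By the outcome, as a careful person would: the job done as asked, in the order asked, and still so for the second after the job is handed in, while the arm keeps its last pose, push and grip.
It also fails if it takes over 64 s, if anything falls off the work surface, if the arm or the gripper's body presses on something with over 40 N, if the wrist force passes 120 N, or if a joint passes its speed limit or range.

### The arm

A 6-joint arm with a two-finger parallel gripper is mounted at the origin on the work surface. World frame = base frame: x ahead of the robot, y to its left, z up, the work surface at z = 0. Lengths are in m, angles in rad, forces in N, time in s.
With the tool pointing down it reaches from about 0.375 to 0.75 m from the base axis. Payload 9 kg.
Tool frame: the origin (TCP) lies on the centre line of the jaws, within the pads' length; the fingertips stand 11 mm ahead of it and the grasp point (between the pads) lies 8 mm behind it (env.finger_overhang is the distance from the TCP to the fingertips, in m); z points along the fingers, y is the line along which they close (so a half turn about z gives the same grasp; the last joint's range is limited). The gripper opens to 85 mm and grips with 20 to 120 N. Pads are 22 mm wide; open, the fingers measure 114 mm over their backs; the gripper's body (76 mm by 85 mm) begins 54 mm behind the grasp point. The pads swing forward as they close: fully open they stand 13 mm farther back than shut.
Start: joints at [1.07, 0.104, 0.097, 1.564, 0, 1.353], TCP at [0.167, 0.576, 0.242] pointing down, gripper open.
Joint ranges: [-2.99, 2.99], [-0.84, 1.86], [-1.1, 1.16], [-1.84, 2.11], [-1.51, 1.56], [-3.14, 3.14]. Speed limits (rad/s): [2.22, 2.22, 2.57, 3.14, 3.14, 3.14].

### API

Orientations are given as a 3x3 rotation matrix whose columns are the frame's x, y, z axes.
In Python, from rig import env, eyes gives the robot as it stands.
- The arm moves only by the shell command python3 -m inch 'ROWS'. ROWS is JSON, a list of rows, each an object with "hand": the closure, from 0 (fully open) to 1 (shut); "offset": the shift along the tool's x, y, z normalised to -1 to 1, where 1 is 100 mm, a list of three; "roll": the turn about the tool's z normalised to -1 to 1, where 1 is pi/2 rad. In form: [{"hand": hand, "offset": [tx, ty, tz], "roll": roll}, ...]. A call has exactly 8 rows; each row is the pose to reach, as a shift and turn from the pose commanded when the call began, along the tool's axes at that moment; what a row does not reach only later rows make up. A row lasts 1/8 s, in which the tool goes at most 62.5 mm and 10.7 degrees, less where a joint would pass 70% of its speed; a pose out of reach is approached as far as the arm can. A call with a number of a shift or a turn outside -1 to 1 is refused whole. A call with a gripper value outside its range is refused whole. The fingers move at their own pace and stop on an object; the grip force is fixed at half the most. Time passes only in rows, so rows that repeat a pose let the fingers close, or fill a call up. It gives the time, the measured TCP pose, the force, the opening and the grip force at its end, in the units of the state.
- env.state(): the state, without advancing time (a new reading comes with each control period).
- eyes.grab_frame(name): name is "scene" or "top"; returns the picture (384x512x3 uint8, blue, green, red); there is no depth.
- eyes.calibration(name): a dict with "vertical_fov" (degrees; the focal length in pixels is half the picture's height over the tangent of half this angle, whatever the lens; pixels are square), "cx", "cy" (the principal point, pixels), "eye" and "attitude" of the camera in the world. Camera axes: x right, y down, z forward; pixel columns grow to the right and rows downward; lengths in m; the calibration is good to about 2 mm. A picture is of the moment at which its call begins. calibration takes no time and is no camera call.
- env.finish_job(): hands the job in; it is judged then, once.
The state is a dict: "time": time; "joints": joint angles; "joint_velocities": joint speeds; "tau": joint torques, N m; "eef_pos": TCP position; "tcp_rot": TCP orientation; "force": force on the tool from outside, world axes, zero at the start; "moment": the same for the moment, N m; "width": finger opening in m; "finger_force": force on a finger pad.
Only numpy, scipy, OpenCV 4.12 (cv2) and the standard library are available. Lean on these libraries where they do the work, as an engineer would, in place of code of your own. Each camera call takes 0.05 s, during which the arm holds its last target. There are 200 camera calls.

## Working session

There is one attempt and no reset: what is moved stays moved. The work goes in short steps, Python scripts to look and compute and a shell command to move; the robot and the scene stay as the last step left them, time stands still between calls to the robot, and variables do not carry over. Pictures are saved under pics/ and viewed, at most 10 in all, crops included, and the job is handed in when it is done.

```bash
mkdir -p pics; ls; python3 - <<'E'
from rig import env, eyes
import cv2,numpy as np
for n in("scene","top"):
    cv2.imwrite(f"pics/{n}0.png",eyes.grab_frame(n)); print(n,eyes.calibration(n))
s=env.state(); print({k:np.round(v,3).tolist() for k,v in s.items()})
E
```

```text
pics
scene {'vertical_fov': 55.210269310812066, 'cx': 255.44206874681944, 'cy': 189.21618144552383, 'eye': array([1.13203968, 0.29442667, 0.58015345]), 'attitude': array([[-0.4030869 ,  0.5669145 , -0.71842111],
       [ 0.91515494,  0.2527179 , -0.31404634],
       [ 0.00352045, -0.78405459, -0.62068188]])}
top {'vertical_fov': 42.442972776920676, 'cx': 257.2620530949811, 'cy': 188.82853300140377, 'eye': array([0.2587368 , 0.00593937, 1.46758338]), 'attitude': array([[ 0.00993935, -0.98212322,  0.18797656],
       [-0.99994655, -0.00922689,  0.00466479],
       [-0.00284696, -0.18801288, -0.98216244]])}
{'time': 0.1, 'joints': [1.07, 0.105, 0.097, 1.564, -0.0, 1.353], 'joint_velocities': [0.001, -0.001, 0.002, 0.001, -0.0, -0.002], 'tau': [0.006, -55.82, 50.472, 0.013, -0.0, -0.0], 'eef_pos': [0.167, 0.576, 0.242], 'tcp_rot': [[-0.96, 0.279, -0.001], [0.279, 0.96, -0.001], [0.0, -0.001, -1.0]], 'force': [0.208, 0.424, -0.101], 'moment': [-0.015, -0.047, -0.027], 'finger_force': 0.0, 'width': 0.085}
```

View pics/scene0.png

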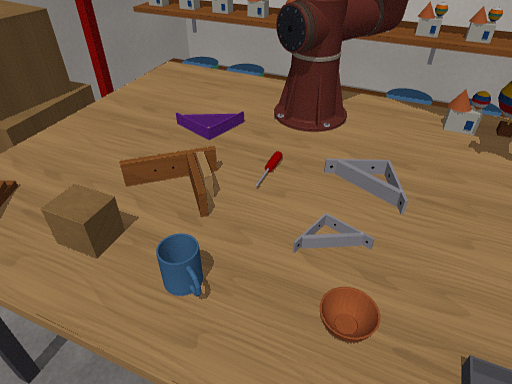

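View pics/top0.png

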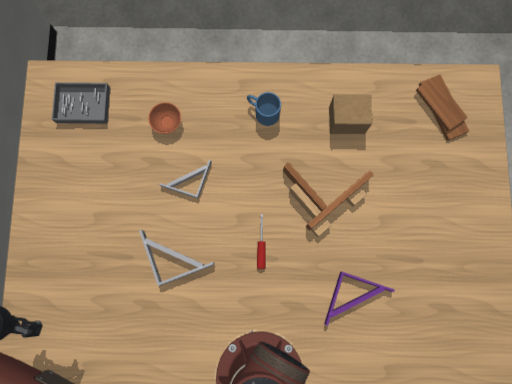

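The top view shows three L brackets: the small grey one at (190,182), a larger grey one at (175,260) and a purple one at (355,297). The description picks the small grey one, with its heel near (197,197). The rack corner is near (325,210). I'll check both in a close crop.

```bash
python3 - <<'E'
import cv2,numpy as np
t=cv2.imread("pics/top0.png");s=cv2.imread("pics/scene0.png")
a=cv2.resize(t[150:245,150:385],(799,323),interpolation=cv2.INTER_CUBIC)
b=cv2.resize(s[140:255,110:420],(799,270),interpolation=cv2.INTER_CUBIC)
cv2.imwrite("pics/crop0.png",np.vstack([a,b]))
h=cv2.cvtColor(t,cv2.COLOR_BGR2HSV)
for p in [(197,195),(180,183),(300,182),(340,200),(305,200),(200,182),(320,229),(230,230),(170,180)]: print(p,h[p[1],p[0]],t[p[1],p[0]])
E
```

```text
(197, 195) [113   6 165] [165 162 161]
(180, 183) [ 16  56 101] [ 79  91 101]
(300, 182) [ 12 139 139] [ 63  94 139]
(340, 200) [ 12 140 155] [ 70 105 155]
(305, 200) [ 16 102 198] [119 162 198]
(200, 182) [ 16  62 181] [137 160 181]
(320, 229) [ 17 102 190] [114 156 190]
(230, 230) [ 16 103 188] [112 153 188]
(170, 180) [ 17 103 178] [106 146 178]
```

View pics/crop0.png

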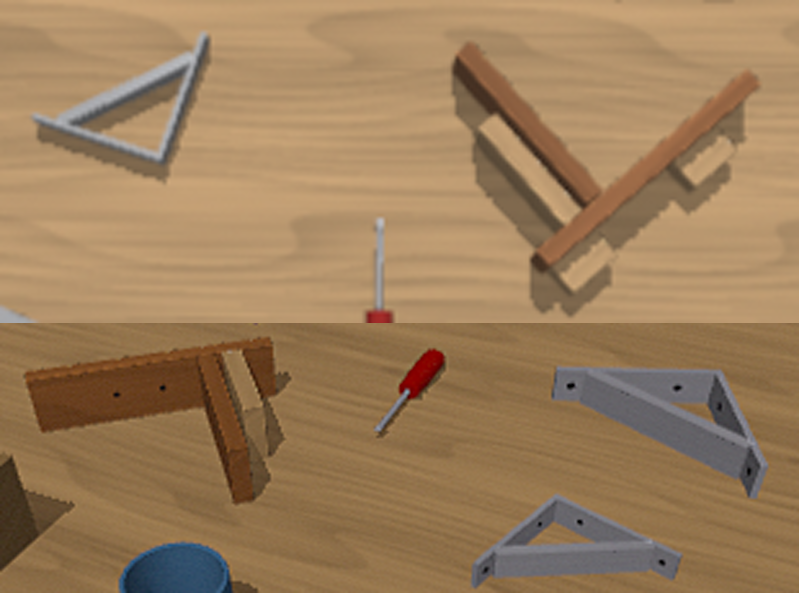

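The crop confirms the choice: the small L has a brace and a heel at crop (160,158), which is top (197,197), and it opens toward the far side. The rack's shelf board stands off its cleat, with the inside corner at crop (600,195), which is top (326,207).

```bash
cat > h.py <<'E'
import cv2,numpy as np
from rig import env,eyes
def cam(n):
    c=eyes.calibration(n); f=192/np.tan(np.radians(c["vertical_fov"]/2)); return c,f
def ray(n,px,z):
    c,f=cam(n); px=np.atleast_2d(px).astype(float)
    d=np.c_[(px[:,0]-c["cx"])/f,(px[:,1]-c["cy"])/f,np.ones(len(px))]@c["attitude"].T
    return (c["eye"]+d*((z-c["eye"][2])/d[:,2])[:,None])[:,:2]
def proj(n,P):
    c,f=cam(n); q=(np.atleast_2d(P)-c["eye"])@c["attitude"]
    return q[:,:2]/q[:,2:]*f+[c["cx"],c["cy"]]
def fit(p):
    vx,vy,x,y=cv2.fitLine(p.astype(np.float32),cv2.DIST_HUBER,0,.001,.001).ravel(); return np.array([x,y]),np.array([vx,vy])
def cross(a,b):
    t=np.linalg.solve(np.c_[a[1],-b[1]],b[0]-a[0]); return a[0]+t[0]*a[1]
ang=lambda v:np.degrees(np.arctan2(v[1],v[0]))
E
cat > m.py <<'E'
from h import *
t=cv2.imread("pics/top0.png"); K=4
big=cv2.resize(t,None,fx=K,fy=K,interpolation=cv2.INTER_CUBIC)
un=lambda u:(np.array(u)+.5)/K-.5
b,g,r=[big[...,i].astype(float) for i in range(3)]
wood=(r/(g+1)>1.38)
U=[]
for c in range(334*K,366*K):
    rr=np.flatnonzero(wood[165*K:225*K,c]); U.append((c,rr[0]+165*K-.5))
S=[]
for y in range(170*K,200*K):
    cc=np.flatnonzero(wood[y,280*K:330*K])+280*K
    e=cc[np.flatnonzero(np.r_[np.diff(cc)>6,True])[0]]; S.append((e+.5,y))
u=fit(ray("top",un(U),.07)); s=fit(ray("top",un(S),.07))
print("upright ang",ang(u[1]),"shelf",ang(s[1]),"corner now",cross(u,s))
grey=(cv2.cvtColor(big,cv2.COLOR_BGR2HSV)[...,1]<45)&(b>95)
m=np.zeros_like(grey);m[155*K:205*K,155*K:218*K]=grey[155*K:205*K,155*K:218*K]
cs,hi=cv2.findContours(m.astype(np.uint8),cv2.RETR_CCOMP,cv2.CHAIN_APPROX_NONE)
for i,c in enumerate(cs):
    if cv2.contourArea(c)<300: continue
    a,T=cv2.minEnclosingTriangle(c); p=ray("top",un(T[:,0]),.03)
    print("hole" if hi[0][i][3]>=0 else "outer",un(T[:,0]).round(1).tolist(),p.round(4).tolist(),[round(float(np.linalg.norm(p[j]-p[j-1])),4) for j in range(3)])
print(proj("scene",[[*cross(u,s),.07]]), proj("top",[[0.167,.576,.242],[0,0,0]]))
E
python3 m.py
```

```text
upright ang -49.069748 shelf 40.869934 corner now [ 0.4769128  -0.18749063]
outer [[197.1999969482422, 197.8000030517578], [211.39999389648438, 157.89999389648438], [157.0, 184.39999389648438]] [[0.5052, 0.1898], [0.627, 0.151], [0.5444, 0.3104]] [0.1269, 0.1278, 0.1796]
hole [[205.10000610351562, 168.8000030517578], [169.39999389648438, 186.10000610351562], [196.3000030517578, 195.0]] [[0.5932, 0.1692], [0.5398, 0.2733], [0.5135, 0.1926]] [0.083, 0.117, 0.0849]
[[185.51731418 152.75715686]] [[ 21.30926658 319.91793338]
 [259.94089306 377.02309659]]
```

Measurements:
- **Bracket:** heel about (.507,.189), bisector 27.5°, brace middle about (.571,.2225).
- **Rack:** x axis at -49.1°, loose-board corner (.477,-.1875). The rack bisector is -4.1°.

I'll move to hover over the brace with the fingers pre-closed to about 40 mm.

```bash
python3 -c "from rig import env;print(env.finger_overhang)"
python3 -m inch '[{"hand":0.52,"offset":[-0.1,-0.05,0],"roll":0},{"hand":0.52,"offset":[-0.25,-0.11,0],"roll":0},{"hand":0.52,"offset":[-0.4,-0.18,0],"roll":0},{"hand":0.52,"offset":[-0.55,-0.25,0],"roll":0},{"hand":0.52,"offset":[-0.7,-0.31,0],"roll":0},{"hand":0.52,"offset":[-0.85,-0.38,0],"roll":0},{"hand":0.52,"offset":[-1,-0.45,0],"roll":0},{"hand":0.52,"offset":[-1,-0.45,0],"roll":0}]'
python3 -m inch '[{"hand":0.52,"offset":[-0.1,-0.05,0],"roll":0},{"hand":0.52,"offset":[-0.25,-0.11,0],"roll":0},{"hand":0.52,"offset":[-0.4,-0.18,0],"roll":0},{"hand":0.52,"offset":[-0.55,-0.25,0],"roll":0},{"hand":0.52,"offset":[-0.7,-0.31,0],"roll":0},{"hand":0.52,"offset":[-0.85,-0.38,0],"roll":0},{"hand":0.52,"offset":[-1,-0.45,0],"roll":0},{"hand":0.52,"offset":[-1,-0.45,0],"roll":0}]'
python3 -m inch '[{"hand":0.52,"offset":[-0.1,-0.05,0],"roll":0},{"hand":0.52,"offset":[-0.25,-0.11,0],"roll":0},{"hand":0.52,"offset":[-0.4,-0.18,0],"roll":0},{"hand":0.52,"offset":[-0.55,-0.25,0],"roll":0},{"hand":0.52,"offset":[-0.7,-0.31,0],"roll":0},{"hand":0.52,"offset":[-0.85,-0.38,0],"roll":0},{"hand":0.52,"offset":[-1,-0.45,0],"roll":0},{"hand":0.52,"offset":[-1,-0.45,0],"roll":0}]'
python3 -m inch '[{"hand":0.52,"offset":[-0.1,-0.05,0],"roll":0},{"hand":0.52,"offset":[-0.25,-0.11,0],"roll":0},{"hand":0.52,"offset":[-0.4,-0.18,0],"roll":0},{"hand":0.52,"offset":[-0.55,-0.25,0],"roll":0},{"hand":0.52,"offset":[-0.7,-0.31,0],"roll":0},{"hand":0.52,"offset":[-0.85,-0.38,0],"roll":0},{"hand":0.52,"offset":[-1,-0.45,0],"roll":0},{"hand":0.52,"offset":[-1,-0.45,0],"roll":0}]'
python3 -m inch '[{"hand":0.52,"offset":[-0.1,-0.05,0],"roll":0.08},{"hand":0.52,"offset":[-0.25,-0.11,0.1],"roll":0.16},{"hand":0.52,"offset":[-0.4,-0.18,0.3],"roll":0.25},{"hand":0.52,"offset":[-0.55,-0.25,0.5],"roll":0.33},{"hand":0.52,"offset":[-0.7,-0.31,0.7],"roll":0.42},{"hand":0.52,"offset":[-0.86,-0.47,0.9],"roll":0.514},{"hand":0.52,"offset":[-0.86,-0.47,1],"roll":0.514},{"hand":0.52,"offset":[-0.86,-0.47,1],"roll":0.514}]'
```

```text
0.011
time: 1.1
eef_pos: [0.2519, 0.5044, 0.2424]
tcp_rot: [[-0.96, 0.281, 0.0], [0.281, 0.96, 0.0], [-0.0, 0.0, -1.0]]
force: [-0.3, -0.3, 0.8]
width: 0.0408
finger_force: 0.0
time: 2.1
eef_pos: [0.3353, 0.4332, 0.2422]
tcp_rot: [[-0.96, 0.281, 0.0], [0.281, 0.96, 0.0], [-0.0, 0.0, -1.0]]
force: [-0.0, 0.2, -0.3]
width: 0.0408
finger_force: 0.0
time: 3.1
eef_pos: [0.4187, 0.362, 0.2422]
tcp_rot: [[-0.96, 0.281, -0.0], [0.281, 0.96, -0.0], [0.0, -0.0, -1.0]]
force: [0.2, -0.1, 0.1]
width: 0.0409
finger_force: 0.0
time: 4.1
eef_pos: [0.5021, 0.2909, 0.2421]
tcp_rot: [[-0.96, 0.28, -0.0], [0.28, 0.96, -0.0], [0.0, -0.0, -1.0]]
force: [-0.6, -0.0, 0.1]
width: 0.041
finger_force: 0.0
time: 5.1
eef_pos: [0.5699, 0.2231, 0.1418]
tcp_rot: [[-0.465, 0.886, -0.001], [0.886, 0.465, 0.0], [0.001, -0.001, -1.0]]
force: [-0.1, 0.1, 0.9]
width: 0.0408
finger_force: 0.0
```

```bash
python3 -m inch '[{"hand":0.52,"offset":[0,0,0.2],"roll":0},{"hand":0.52,"offset":[0,0,0.4],"roll":0},{"hand":0.52,"offset":[0,0,0.6],"roll":0},{"hand":0.52,"offset":[0,0,0.8],"roll":0},{"hand":0.52,"offset":[0,0,0.9],"roll":0},{"hand":0.52,"offset":[0,0,0.9],"roll":0},{"hand":0.52,"offset":[0,0,0.9],"roll":0},{"hand":0.52,"offset":[0,0,0.9],"roll":0}]'
python3 - <<'E'
from h import *
t=eyes.grab_frame("top");s=eyes.grab_frame("scene")
a=cv2.resize(t[140:215,140:240],(400,300),interpolation=cv2.INTER_CUBIC);b=cv2.resize(s[190:265,285:385],(400,300),interpolation=cv2.INTER_CUBIC)
cv2.imwrite("pics/hov.png",np.hstack([a,b]))
E
```

```text
time: 6.1
eef_pos: [0.5714, 0.2227, 0.0533]
tcp_rot: [[-0.462, 0.887, 0.001], [0.887, 0.462, 0.0], [-0.0, 0.001, -1.0]]
force: [0.4, 0.1, -1.3]
width: 0.0407
finger_force: 0.0
```

View pics/hov.png

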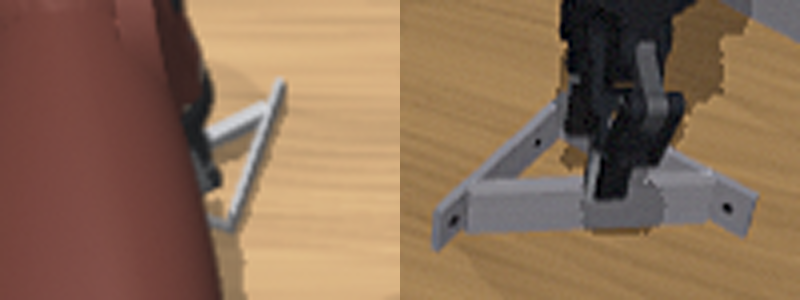

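In the scene crop the fingers stand either side of the brace, near its middle (about (590,205) in the crop), and nothing is touching. Next I descend and close.

```bash
python3 -m inch '[{"hand":0.52,"offset":[0,0,0.1],"roll":0},{"hand":0.52,"offset":[0,0,0.2],"roll":0},{"hand":0.52,"offset":[0,0,0.3],"roll":0},{"hand":0.52,"offset":[0,0,0.35],"roll":0},{"hand":0.52,"offset":[0,0,0.35],"roll":0},{"hand":0.52,"offset":[0,0,0.35],"roll":0},{"hand":0.7,"offset":[0,0,0.35],"roll":0},{"hand":0.8,"offset":[0,0,0.35],"roll":0}]'
python3 -m inch '[{"hand":1,"offset":[0,0,0],"roll":0},{"hand":1,"offset":[0,0,0],"roll":0},{"hand":1,"offset":[0,0,0],"roll":0},{"hand":1,"offset":[0,0,0],"roll":0},{"hand":1,"offset":[0,0,0],"roll":0},{"hand":1,"offset":[0,0,0],"roll":0},{"hand":1,"offset":[0,0,0],"roll":0},{"hand":1,"offset":[0,0,0],"roll":0}]'
```

```text
time: 7.2
eef_pos: [0.571, 0.2227, 0.0176]
tcp_rot: [[-0.462, 0.887, 0.001], [0.887, 0.462, 0.0], [-0.0, 0.001, -1.0]]
force: [-0.6, 0.1, 0.6]
width: 0.017
finger_force: 0.0
time: 8.2
eef_pos: [0.5711, 0.2227, 0.0177]
tcp_rot: [[-0.462, 0.887, 0.001], [0.887, 0.462, 0.0], [-0.0, 0.001, -1.0]]
force: [-0.2, -0.2, 5.4]
width: 0.0086
finger_force: 60.6
```

```bash
python3 -m inch '[{"hand":1,"offset":[0,0,-0.05],"roll":0},{"hand":1,"offset":[0,0,-0.15],"roll":0},{"hand":1,"offset":[0,0,-0.3],"roll":0},{"hand":1,"offset":[0,0,-0.5],"roll":0},{"hand":1,"offset":[0,0,-0.7],"roll":0},{"hand":1,"offset":[0,0,-0.9],"roll":0},{"hand":1,"offset":[0,0,-1],"roll":0},{"hand":1,"offset":[0,0,-1],"roll":0}]'
python3 -m inch '[{"hand":1,"offset":[-0.05,-0.02,0],"roll":0},{"hand":1,"offset":[-0.15,-0.07,0],"roll":0},{"hand":1,"offset":[-0.3,-0.14,0],"roll":0},{"hand":1,"offset":[-0.45,-0.21,0],"roll":0},{"hand":1,"offset":[-0.6,-0.28,0],"roll":0},{"hand":1,"offset":[-0.75,-0.35,0],"roll":0},{"hand":1,"offset":[-0.9,-0.42,0],"roll":0},{"hand":1,"offset":[-0.95,-0.445,0],"roll":0}]'
python3 -m inch '[{"hand":1,"offset":[-0.05,-0.02,0],"roll":0},{"hand":1,"offset":[-0.15,-0.07,0],"roll":0},{"hand":1,"offset":[-0.3,-0.14,0],"roll":0},{"hand":1,"offset":[-0.45,-0.21,0],"roll":0},{"hand":1,"offset":[-0.6,-0.28,0],"roll":0},{"hand":1,"offset":[-0.75,-0.35,0],"roll":0},{"hand":1,"offset":[-0.9,-0.42,0],"roll":0},{"hand":1,"offset":[-0.95,-0.445,0],"roll":0}]'
python3 -m inch '[{"hand":1,"offset":[-0.05,-0.02,0],"roll":0},{"hand":1,"offset":[-0.15,-0.07,0],"roll":0},{"hand":1,"offset":[-0.3,-0.14,0],"roll":0},{"hand":1,"offset":[-0.45,-0.21,0],"roll":0},{"hand":1,"offset":[-0.6,-0.28,0],"roll":0},{"hand":1,"offset":[-0.75,-0.35,0],"roll":0},{"hand":1,"offset":[-0.9,-0.42,0],"roll":0},{"hand":1,"offset":[-0.95,-0.445,0],"roll":0}]'
python3 -m inch '[{"hand":1,"offset":[-0.1,-0.05,0],"roll":0.04},{"hand":1,"offset":[-0.25,-0.11,0],"roll":0.1},{"hand":1,"offset":[-0.4,-0.18,0],"roll":0.17},{"hand":1,"offset":[-0.55,-0.25,0],"roll":0.24},{"hand":1,"offset":[-0.7,-0.32,0],"roll":0.3},{"hand":1,"offset":[-0.85,-0.4,0],"roll":0.34},{"hand":1,"offset":[-0.94,-0.445,0],"roll":0.351},{"hand":1,"offset":[-0.94,-0.445,0],"roll":0.351}]'
python3 - <<'E'
from h import *
t=eyes.grab_frame("top");s=eyes.grab_frame("scene")
a=cv2.resize(t[140:240,260:390],(390,300),interpolation=cv2.INTER_CUBIC);b=cv2.resize(s[80:230,90:290],(400,300),interpolation=cv2.INTER_CUBIC)
cv2.imwrite("pics/so.png",np.hstack([a,b]))
E
```

```text
time: 9.2
eef_pos: [0.5713, 0.2227, 0.1183]
tcp_rot: [[-0.462, 0.887, 0.001], [0.887, 0.462, 0.0], [-0.0, 0.001, -1.0]]
force: [0.0, -0.4, -2.4]
width: 0.0088
finger_force: 59.7
time: 10.2
eef_pos: [0.5754, 0.1166, 0.1173]
tcp_rot: [[-0.461, 0.887, 0.0], [0.887, 0.461, 0.0], [-0.0, 0.0, -1.0]]
force: [0.2, 0.0, -3.0]
width: 0.0086
finger_force: 59.7
time: 11.2
eef_pos: [0.5798, 0.0117, 0.1173]
tcp_rot: [[-0.461, 0.887, 0.0], [0.887, 0.461, 0.0], [0.0, 0.0, -1.0]]
force: [0.2, 0.6, -2.1]
width: 0.0085
finger_force: 59.7
time: 12.2
eef_pos: [0.5842, -0.0931, 0.1173]
tcp_rot: [[-0.461, 0.887, 0.0], [0.887, 0.461, 0.0], [-0.0, 0.0, -1.0]]
force: [0.1, 0.1, -1.9]
width: 0.0087
finger_force: 59.7
time: 13.2
eef_pos: [0.5881, -0.196, 0.1172]
tcp_rot: [[0.07, 0.998, -0.0], [0.998, -0.07, 0.0], [0.0, -0.0, -1.0]]
force: [-0.6, 0.3, -1.9]
width: 0.0093
finger_force: 59.7
```

View pics/so.png

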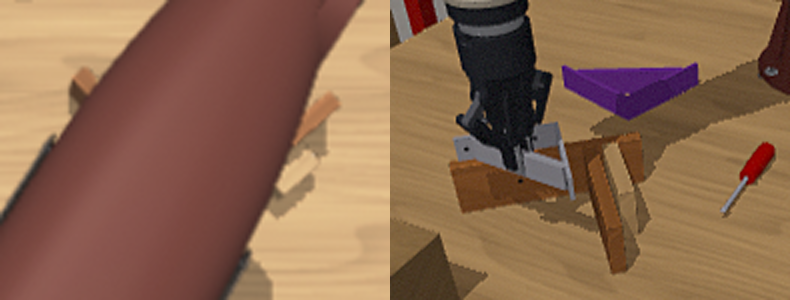

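The scene crop shows the bracket held level above the corner zone, clear of the shelf board (end at (620,265) in the crop). Descend to working height.

```bash
python3 -m inch '[{"hand":1,"offset":[0,0,0.1],"roll":0},{"hand":1,"offset":[0,0,0.2],"roll":0},{"hand":1,"offset":[0,0,0.35],"roll":0},{"hand":1,"offset":[0,0,0.5],"roll":0},{"hand":1,"offset":[0,0,0.65],"roll":0},{"hand":1,"offset":[0,0,0.75],"roll":0},{"hand":1,"offset":[0,0,0.79],"roll":0},{"hand":1,"offset":[0,0,0.79],"roll":0}]'
python3 -m inch '[{"hand":1,"offset":[0,-0.04,0],"roll":0},{"hand":1,"offset":[0,-0.08,0],"roll":0},{"hand":1,"offset":[0,-0.12,0],"roll":0},{"hand":1,"offset":[0,-0.16,0],"roll":0},{"hand":1,"offset":[0,-0.2,0],"roll":0},{"hand":1,"offset":[0,-0.24,0],"roll":0},{"hand":1,"offset":[0,-0.28,0],"roll":0},{"hand":1,"offset":[0,-0.28,0],"roll":0}]'
python3 - <<'E'
from h import *
s=eyes.grab_frame("scene")
cv2.imwrite("pics/near.png",cv2.resize(s[120:220,110:230],(720,600),interpolation=cv2.INTER_CUBIC))
E
```

```text
time: 14.3
eef_pos: [0.5882, -0.1958, 0.0383]
tcp_rot: [[0.071, 0.997, 0.0], [0.997, -0.071, 0.0], [0.0, 0.0, -1.0]]
force: [0.4, 1.1, -2.5]
width: 0.0088
finger_force: 59.7
time: 15.3
eef_pos: [0.56, -0.1938, 0.0383]
tcp_rot: [[0.071, 0.997, -0.0], [0.997, -0.071, 0.0], [0.0, -0.0, -1.0]]
force: [-1.0, -0.3, -1.4]
width: 0.0088
finger_force: 59.7
```

View pics/near.png

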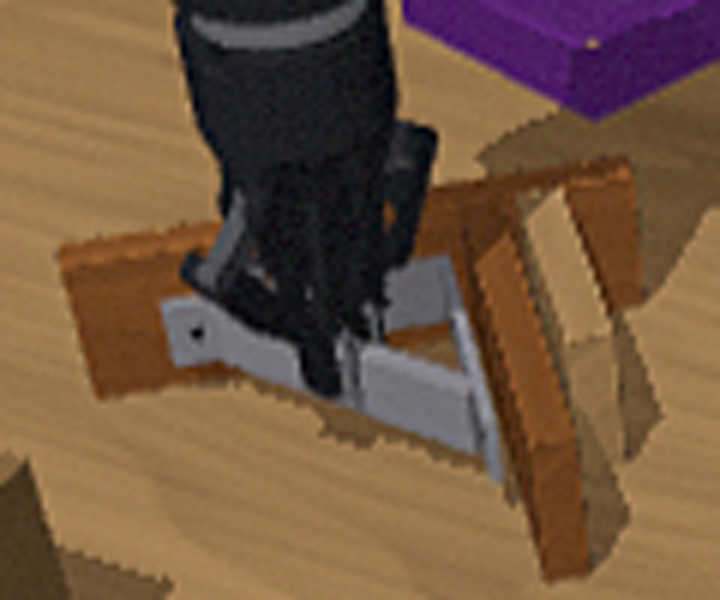

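The bracket sits about 8 mm off both faces, between the boards. I'll feel for the upright first, along rack -y, which is tool (-x,-y).

```bash
cat > f.py <<'E'
from h import *
s=env.state(); a=np.radians(-49.1); ex=np.array([np.cos(a),np.sin(a)]); ey=np.array([-ex[1],ex[0]])
F=np.array(s["force"]); q=np.array(s["eef_pos"])[:2]-[.4769,-.1875]; R=np.array(s["tcp_rot"])
print("rackF x,y,z",(F[:2]@ex).round(2),(F[:2]@ey).round(2),F[2].round(2),"heel rel loose corner mm",(1000*np.array([q@ex,q@ey])-50.5).round(2),"z",round(s["eef_pos"][2],4),"ang",round(float(ang(R[:2,1])),2),"M",np.round(s["moment"],2), "Mz@tcp")
E
python3 -m inch '[{"hand":1,"offset":[-0.01,-0.01,0],"roll":0},{"hand":1,"offset":[-0.02,-0.02,0],"roll":0},{"hand":1,"offset":[-0.03,-0.03,0],"roll":0},{"hand":1,"offset":[-0.04,-0.04,0],"roll":0},{"hand":1,"offset":[-0.045,-0.045,0],"roll":0},{"hand":1,"offset":[-0.05,-0.05,0],"roll":0},{"hand":1,"offset":[-0.05,-0.05,0],"roll":0},{"hand":1,"offset":[-0.05,-0.05,0],"roll":0}]'
python3 f.py
python3 -m inch '[{"hand":1,"offset":[-0.003,-0.003,0],"roll":0},{"hand":1,"offset":[-0.005,-0.005,0],"roll":0},{"hand":1,"offset":[-0.008,-0.008,0],"roll":0},{"hand":1,"offset":[-0.01,-0.01,0],"roll":0},{"hand":1,"offset":[-0.01,-0.01,0],"roll":0},{"hand":1,"offset":[-0.01,-0.01,0],"roll":0},{"hand":1,"offset":[-0.01,-0.01,0],"roll":0},{"hand":1,"offset":[-0.01,-0.01,0],"roll":0}]' >/dev/null
python3 f.py
```

```text
time: 16.35
eef_pos: [0.5549, -0.1984, 0.0383]
tcp_rot: [[0.071, 0.997, 0.0], [0.997, -0.071, 0.0], [0.0, 0.0, -1.0]]
force: [-0.5, -0.4, -2.3]
width: 0.0087
finger_force: 59.7
rackF x,y,z -0.04 -0.61 -2.28 heel rel loose corner mm [8.82 1.35] z 0.0383 ang -4.05 M [-0.01 -0.04  0.01] Mz@tcp
rackF x,y,z -0.59 -0.88 -2.4 heel rel loose corner mm [ 8.83 -0.09] z 0.0383 ang -4.05 M [-0.03 -0.02  0.  ] Mz@tcp
```

```bash
python3 -m inch '[{"hand":1,"offset":[-0.003,-0.003,0],"roll":0},{"hand":1,"offset":[-0.005,-0.005,0],"roll":0},{"hand":1,"offset":[-0.008,-0.008,0],"roll":0},{"hand":1,"offset":[-0.01,-0.01,0],"roll":0},{"hand":1,"offset":[-0.01,-0.01,0],"roll":0},{"hand":1,"offset":[-0.01,-0.01,0],"roll":0},{"hand":1,"offset":[-0.01,-0.01,0],"roll":0},{"hand":1,"offset":[-0.01,-0.01,0],"roll":0}]' >/dev/null
python3 f.py
```

```text
rackF x,y,z -0.26 5.88 -2.34 heel rel loose corner mm [ 8.73 -0.6 ] z 0.0384 ang -4.01 M [ 0.89 -0.91  0.05] Mz@tcp
```

Contact with the upright at 6 N, and the low Mz suggests it lies flat. Now slide along rack -x, which is tool (+x,-y), until the board is met.

```bash
python3 -m inch '[{"hand":1,"offset":[0.01,-0.01,0],"roll":0},{"hand":1,"offset":[0.02,-0.02,0],"roll":0},{"hand":1,"offset":[0.03,-0.03,0],"roll":0},{"hand":1,"offset":[0.04,-0.04,0],"roll":0},{"hand":1,"offset":[0.05,-0.05,0],"roll":0},{"hand":1,"offset":[0.055,-0.055,0],"roll":0},{"hand":1,"offset":[0.055,-0.055,0],"roll":0},{"hand":1,"offset":[0.055,-0.055,0],"roll":0}]' >/dev/null
python3 f.py
python3 -m inch '[{"hand":1,"offset":[0.01,-0.01,0],"roll":0},{"hand":1,"offset":[0.015,-0.015,0],"roll":0},{"hand":1,"offset":[0.02,-0.02,0],"roll":0},{"hand":1,"offset":[0.025,-0.025,0],"roll":0},{"hand":1,"offset":[0.03,-0.03,0],"roll":0},{"hand":1,"offset":[0.035,-0.035,0],"roll":0},{"hand":1,"offset":[0.035,-0.035,0],"roll":0},{"hand":1,"offset":[0.035,-0.035,0],"roll":0}]' >/dev/null
python3 f.py
```

```text
rackF x,y,z 2.05 5.96 -2.81 heel rel loose corner mm [ 1.94 -0.61] z 0.039 ang -4.03 M [ 0.44 -1.21 -0.  ] Mz@tcp
rackF x,y,z 4.98 5.92 -3.2 heel rel loose corner mm [-2.45 -0.61] z 0.0391 ang -4.03 M [ 0.05 -1.5   0.04] Mz@tcp
```

```bash
for i in 1; do python3 -m inch '[{"hand":1,"offset":[0.005,-0.005,0],"roll":0},{"hand":1,"offset":[0.01,-0.01,0],"roll":0},{"hand":1,"offset":[0.015,-0.015,0],"roll":0},{"hand":1,"offset":[0.02,-0.02,0],"roll":0},{"hand":1,"offset":[0.025,-0.025,0],"roll":0},{"hand":1,"offset":[0.025,-0.025,0],"roll":0},{"hand":1,"offset":[0.025,-0.025,0],"roll":0},{"hand":1,"offset":[0.025,-0.025,0],"roll":0}]' >/dev/null
python3 f.py; done
python3 -m inch '[{"hand":1,"offset":[0.005,-0.005,0],"roll":0},{"hand":1,"offset":[0.01,-0.01,0],"roll":0},{"hand":1,"offset":[0.015,-0.015,0],"roll":0},{"hand":1,"offset":[0.015,-0.015,0],"roll":0},{"hand":1,"offset":[0.015,-0.015,0],"roll":0},{"hand":1,"offset":[0.015,-0.015,0],"roll":0},{"hand":1,"offset":[0.015,-0.015,0],"roll":0},{"hand":1,"offset":[0.015,-0.015,0],"roll":0}]' >/dev/null
python3 f.py
```

```text
rackF x,y,z 7.45 5.99 -5.27 heel rel loose corner mm [-5.52 -0.64] z 0.0392 ang -4.04 M [-0.3  -1.81  0.1 ] Mz@tcp
rackF x,y,z 17.15 7.16 -10.46 heel rel loose corner mm [-5.55 -0.61] z 0.0395 ang -4.08 M [-1.72 -3.22  0.13] Mz@tcp
```

The x force rose to 17 N with no further motion, so this is the hard stop. Next I firm up the press on the upright and ease the vertical load, then look.

```bash
python3 -m inch '[{"hand":1,"offset":[-0.002,-0.005,0.003],"roll":0},{"hand":1,"offset":[-0.004,-0.01,0.006],"roll":0},{"hand":1,"offset":[-0.006,-0.015,0.01],"roll":0},{"hand":1,"offset":[-0.007,-0.021,0.01],"roll":0},{"hand":1,"offset":[-0.007,-0.021,0.01],"roll":0},{"hand":1,"offset":[-0.007,-0.021,0.01],"roll":0},{"hand":1,"offset":[-0.007,-0.021,0.01],"roll":0},{"hand":1,"offset":[-0.007,-0.021,0.01],"roll":0}]'
python3 f.py
python3 - <<'E'
from h import *
s=eyes.grab_frame("scene")
cv2.imwrite("pics/in.png",cv2.resize(s[120:220,110:230],(720,600),interpolation=cv2.INTER_CUBIC))
E
```

```text
time: 23.35
eef_pos: [0.544, -0.1889, 0.0395]
tcp_rot: [[0.07, 0.997, 0.012], [0.998, -0.07, -0.004], [-0.003, 0.012, -1.0]]
force: [26.0, -3.8, -9.6]
width: 0.0089
finger_force: 59.1
rackF x,y,z 19.87 17.17 -9.55 heel rel loose corner mm [-5.55 -0.69] z 0.0395 ang -4.02 M [-0.89 -4.89  0.05] Mz@tcp
```

View pics/in.png

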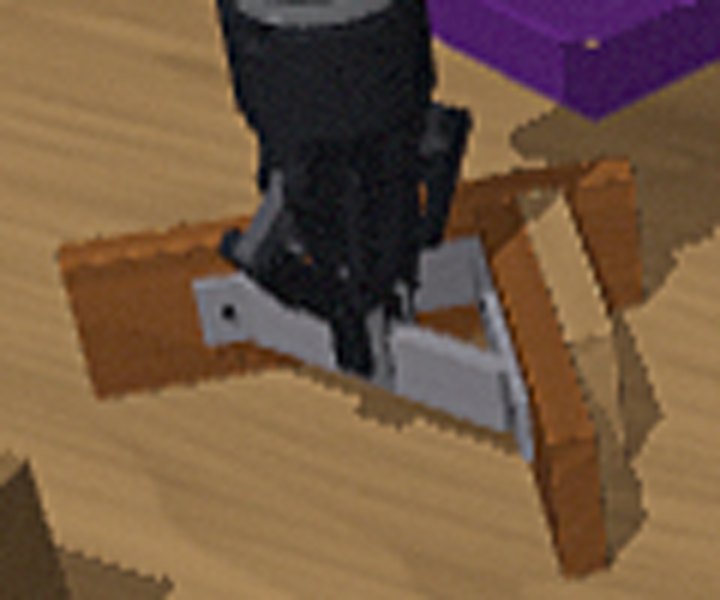

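The picture shows both flanges against their faces. The shelf board is tight on its cleat (the gap at (520,230) has closed), and the bracket is level and off the counter. The press is steady at about 20 N and 17 N, and the grip is 59 N, so I'm handing it in.

```bash
python3 f.py; python3 -c "from rig import env; print(env.finish_job())"
```

```text
rackF x,y,z 18.1 16.61 -9.7 heel rel loose corner mm [-5.57 -0.69] z 0.0395 ang -4.01 M [-0.77 -4.9   0.04] Mz@tcp
the job is handed in; nothing more can be done
None
```

I handed the job in with the bracket still gripped by its brace and pressed into the corner at about 18 N on the shelf board and 17 N on the upright, the board hard against its cleat and the underside about 22 mm above the counter; no pass or fail verdict came back.

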